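Shut the glue press and hold three clicks of pressure

TASK

The glued wood block is already in the small grey glue press on the bench. Swing the lid of the press shut, then take the ratchet lever on the lid by its black grip and press it down three clicks, feeling each one, never as far as a fourth. The lever springs up if let go, so finish while still holding the grip there at three clicks; leave everything else on the bench where it is.

Things in the scene. Friction and masses are not known exactly. Their poses are not given: they have to be found in the camera images.
- press: Glue press: open grey steel box fixed to the bench, 110 (x) x 200 (y) x 70 mm high, low bolted flanges out to 131 mm on both y sides, turned up to 0.3 rad. Origin: centre of its underside on the bench; its -x side faces the robot. Lid 10 mm thick; shut, its top is 80 mm above the bench.
- lid_hinge (a point): Middle of the lid's hinge axis, which lies along the press's y on its far rim: (55, 0, 70) mm in the press frame. Turns with the lid: lid frame = press axes when shut (x away from the robot, z out of the lid).
- lid (a joint): Lid angle, rad: 0 = shut and level, grows as its front edge rises and swings to the far side; limit 1.5. Starts open at 1.05 to 1.4. The hinge is stiff: the lid stays where it is left, and 2 to 6 N at the bar moves it.
- lid_bar (a point): Middle of the round steel bar handle along the lid's front edge (along press y): 12 mm diameter, 70 mm free length, 36 mm finger gap to the lid's edge. At (-152, -50, 5) mm from lid_hinge in the lid frame, so it swings on a 152 mm arc; the round bar rolls in a finger pinch.
- lever (a joint): Ratchet lever angle relative to the lid, rad: 0 = up at its rest stop, grows as the grip is pressed down; lower stop 0.98. The line from its axis to the grip rises (1.0 - value) rad above the lid plane toward the front. A spring returns it to 0 when let go (about 8 N at the grip at rest, 12 N at three clicks); no tooth holds it.
- lever_grip (a point): Centre of the lever's round black grip, 16 mm diameter, 65 mm long, along press y, sticking out to the +y side of the arm; 125 mm from the lever's axis, 92 mm to +y of the press's middle. Lid shut: 230 mm above the bench at rest, about 170 at three clicks. Swings toward the robot as it goes down; rolls in a finger pinch.
- ring_centre (a point): Centre of the steel click ring (77 mm wide, 5 teeth), on the lever's axis (along press y), at (-35, 40, 55) mm from lid_hinge in the lid frame: 125 mm above the bench when shut. Its frame is the lid's turned about that axis by the ring's setting, within 0.12 rad, new each time. In it the grip is 32 to 53 mm up (z) between teeth 3 and 4.
- ring_teeth (a point): Same point and frame as ring_centre. The lever's spring plunger rides over the teeth: the first comes at lever 0.08 to 0.32 rad (0.20 plus the ring's setting), the next every 0.18 rad (22 mm of grip travel). One click: resistance at the grip rises by about 5 N, then drops suddenly by about 7 N as the plunger passes the tooth.
- work_block: The wood block under glue, 38 x 140 x 38 mm, lying inside the press along its y; origin at the centre of its underside. It stays there.
- sanding_block: Bystander: sanding block, 65 x 100 x 34 mm. Origin at the centre of its underside.
- tape_measure: Bystander: tape measure, 36 x 68 x 62 mm. Origin at the centre of its underside.
- paint_tube: Bystander: teal paint tube lying flat, 40 x 146 x 26 mm. Origin at the centre of its underside.

How it is judged:
By the outcome, as a careful person would: the job done as asked, in the order asked, and still so for the second after the job is handed in, while the arm keeps its last pose, push and grip.
It also fails if it takes over 72 s, if anything falls off the work surface, if the arm or the gripper's body presses on something with over 40 N, if the wrist force passes 120 N, or if a joint passes its speed limit or range.

ROBOT

A 6-joint arm with a two-finger parallel gripper is mounted at the origin on a cart in front of the work surface, level with it; the furniture and walls round the work are solid. World frame = base frame: x ahead of the robot, y to its left, z up, the work surface at z = 0. Lengths are in m, angles in rad, forces in N, time in s.
With the tool pointing down it reaches from about 0.375 to 0.9 m from the base axis. Payload 3.1 kg.
Tool frame: the origin (TCP) lies between the finger pads; the fingertips stand 11 mm ahead of it and the grasp point (between the pads) lies 8 mm behind it; z points along the fingers, y is the line along which they close (so a half turn about z gives the same grasp; the last joint's range is limited). The gripper opens to 87 mm and grips with 3 to 60 N. Pads are 19 mm wide; open, the fingers measure 117 mm over their backs; the gripper's body (75 mm by 190 mm) begins 51 mm behind the grasp point.
Start: joints at [-1.399, 0.527, 1.433, -0, 1.181, -0.178], TCP at [0.214, -0.587, 0.234] pointing down, gripper open.
Joint ranges: [-3.08, 3.08], [-0.75, 2.2], [0.22, 2.44], [-1.43, 4.57], [0, 2.65], [-2.85, 2.85]. Speed limits (rad/s): [2.79, 2.79, 3.14, 3.14, 3.14, 3.14].

INTERFACE

Orientations are given as a unit quaternion [x, y, z, w].
In Python, from rig import get_obs, camera, hand_in gives the robot as it stands.
- The arm moves only by the shell command python3 -m pendant 'ROWS' [FORCE]. ROWS is JSON, a list that holds one entry, the list of rows, each a list of 7 numbers: the shift along the tool's x, y, z in m, then the turn, a rotation vector about the tool's x, y, z in degrees, then the opening, from 0 (shut) to 1 (fully open). In form: [[[x, y, z, ax, ay, az, fingers], ...]]. A call has exactly 5 rows; each row shifts and turns the commanded pose from where the row before left it, along the tool's axes as they then stand; what a row does not reach is not made up. A row lasts 1/8 s, in which the tool goes at most 62.5 mm and 10.7 degrees, less where a joint would pass 70% of its speed; a pose out of reach is approached as far as the arm can. A call with a gripper value outside its range is refused whole. The fingers move at their own pace and stop on an object; FORCE is the grip in N (left out, the last holds). Time passes only in rows, so rows that do not move let the fingers close, or fill a call up. It gives the time, the measured TCP pose, the force, the opening and the grip force at its end, in the units of the state.
- get_obs(): the state, without advancing time (a new reading comes with each control period).
- camera(name): name is "side" or "top" or "wrist"; returns a dict with "img" (400x640x3 uint8, red, green, blue), "intrinsics" (3x3 intrinsics, pixels), "k1" (the pictures are not rectified: a ray, as slopes to the right and down, at radius r is drawn at 1 + k1 r^2 times it, then the intrinsics apply), "R" (3x3) and "t" (3): a world point X has camera coordinates R X + t; the wrist camera has in their place "T_tool_cam" (4x4, takes a point from camera to tool coordinates, whose origin is the TCP and whose axes are the flange's). Camera axes: x right, y down, z forward; pixel columns grow to the right and rows downward; lengths in m; the calibration is good to about 2 mm. A picture is of the moment at which its call begins: read the wrist's pose just before it. There is no depth.
- hand_in(): hands the job in; it is judged then, once.
The state is a dict: "time": time; "q": joint angles; "joint_velocities": joint speeds; "joint_torque": joint torques, N m; "position": TCP position; "tool_rot": TCP orientation; "ft_force": force on the tool from outside, world axes, zero at the start; "moment": the same for the moment, N m; "grip_width": finger opening in m; "grip_force": force on a finger pad.
Only numpy, scipy, OpenCV 4.12 (cv2) and the standard library are available. Lean on these libraries where they do the work, as an engineer would, in place of code of your own. Each camera call takes 0.05 s, during which the arm holds its last target. There are 200 camera calls.

## Working session

There is one attempt and no reset: what is moved stays moved. The work goes in short steps, Python scripts to look and compute and a shell command to move; the robot and the scene stay as the last step left them, time stands still between calls to the robot, and variables do not carry over. Pictures are saved under pics/ and viewed, at most 10 in all, crops included, and the job is handed in when it is done.

```bash
mkdir -p pics; ls; cat > h.py <<'E'
import numpy as np, cv2
from rig import get_obs, camera, hand_in
from scipy.spatial.transform import Rotation as Ro
E
python3 - <<'E'
from h import *
import pickle
o=get_obs();print(o)
for n in("side","top"):
    c=camera(n);pickle.dump(c,open(n+'.pkl','wb'));cv2.imwrite(f'pics/{n}0.png',c['img'][:,:,::-1]);print(n,c['intrinsics'],c['k1'],c['R'],c['t'])
E
```

```text
pics
{'time': 0.0, 'q': array([-1.39953551e+00,  5.28466177e-01,  1.43388555e+00, -2.57413690e-05,
        1.18137038e+00, -1.78500875e-01]), 'joint_velocities': array([-1.72242319e-03,  6.29886838e-05,  2.08833584e-03, -2.87248743e-04,
        8.21177331e-04, -8.87359344e-04]), 'joint_torque': array([-5.04858945e-04, -4.40038562e+01, -1.76590991e+01,  6.32867217e-02,
        5.82444726e-02, -1.65026454e-04]), 'position': array([ 0.21407133, -0.58645565,  0.23257692]), 'tool_rot': array([ 9.84745867e-01,  1.73995528e-01, -8.04739887e-06, -1.06476291e-03]), 'ft_force': array([0.07693531, 0.69109136, 0.74167278]), 'moment': array([-0.09798323, -0.00326293,  0.01246422]), 'grip_force': 0.0, 'grip_width': 0.0869961625300796}
side [[441.48872404   0.         322.23236581]
 [  0.         441.48872404 200.29510368]
 [  0.           0.           1.        ]] -0.021588864861122953 [[ 0.97299154 -0.23000415 -0.0196356 ]
 [-0.14917783 -0.56159081 -0.81385609]
 [ 0.17616311  0.79480429 -0.58073462]] [-0.54611874  0.18441123  1.44244383]
top [[427.56370895   0.         309.18039737]
 [  0.         427.56370895 197.9620145 ]
 [  0.           0.           1.        ]] -0.07182885149171928 [[-0.03972399 -0.99920967 -0.00142997]
 [-0.80176312  0.03272843 -0.59674513]
 [ 0.59632031 -0.0225586  -0.80242956]] [-0.03150746  0.53954377  1.21989351]
```

View pics/side0.png

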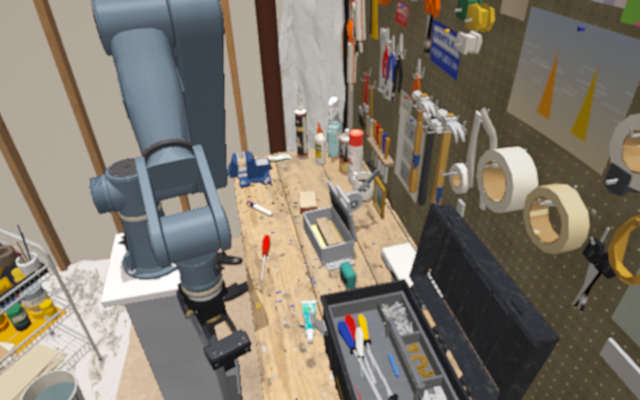

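View pics/top0.png

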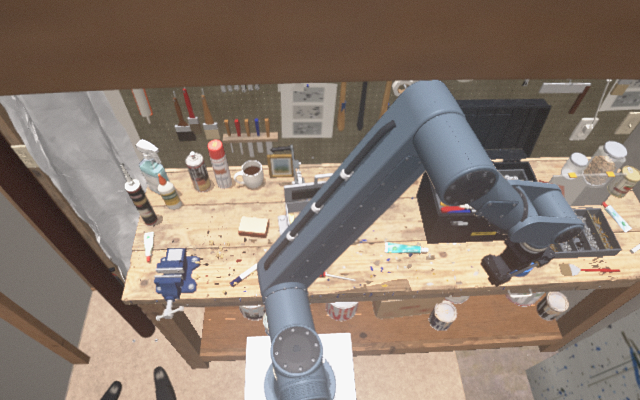

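```bash
cat >> h.py <<'E'
import pickle
def undist(c,uv):
    K=c['intrinsics'];d=np.array([c['k1'],0,0,0,0.])
    p=cv2.undistortPoints(np.array([[uv]],float),K,d)[0,0];return np.array([p[0],p[1],1])
def ray(c,uv):
    R,t=np.array(c['R']),np.array(c['t']);d=R.T@undist(c,uv);return -R.T@t,d/np.linalg.norm(d)
def onz(c,uv,z):
    o,d=ray(c,uv);return o+d*(z-o[2])/d[2]
def wristcam(o,c):
    T=np.eye(4);T[:3,:3]=Ro.from_quat(o['tool_rot']).as_matrix();T[:3,3]=o['position'];W=T@np.array(c['T_tool_cam']);R=W[:3,:3].T
    c=dict(c);c['R']=R;c['t']=-R@W[:3,3];return c
def proj(c,P):
    P=np.atleast_2d(np.array(P,float));r=cv2.Rodrigues(np.array(c['R'],float))[0]
    return cv2.projectPoints(P,r,np.array(c['t'],float),c['intrinsics'],np.array([c['k1'],0,0,0,0.]))[0][:,0]
def tri(obs):
    A=np.zeros((3,3));b=np.zeros(3)
    for c,uv in obs:
        o,d=ray(c,uv);M=np.eye(3)-np.outer(d,d);A+=M;b+=M@o
    return np.linalg.solve(A,b)
E
python3 - <<'E'
from h import *
c=pickle.load(open('side.pkl','rb'))
cv2.imwrite('pics/sidecrop.png',cv2.resize(c['img'][150:280,270:430,::-1],None,fx=5,fy=4.6,interpolation=cv2.INTER_CUBIC)[:598])
w=camera('wrist');print(w['T_tool_cam'],w['intrinsics'])
for u in [(330,235),(348,262),(315,270)]: print(onz(c,u,0))
E
```

```text
[[-2.50142834e-04 -9.70068762e-01 -2.42830259e-01  6.66364355e-02]
 [ 9.99999566e-01 -4.60576465e-04  8.09817182e-04 -5.29538526e-04]
 [-8.97420253e-04 -2.42829951e-01  9.70068456e-01 -1.50638464e-01]
 [ 0.00000000e+00  0.00000000e+00  0.00000000e+00  1.00000000e+00]] [[348.11722153   0.         317.65975265]
 [  0.         348.11722153 198.51180879]
 [  0.           0.           1.        ]]
[ 0.57976473 -0.03767344  0.        ]
[ 0.60267965 -0.18141747  0.        ]
[ 0.49308858 -0.19025684  0.        ]
```

View pics/sidecrop.png

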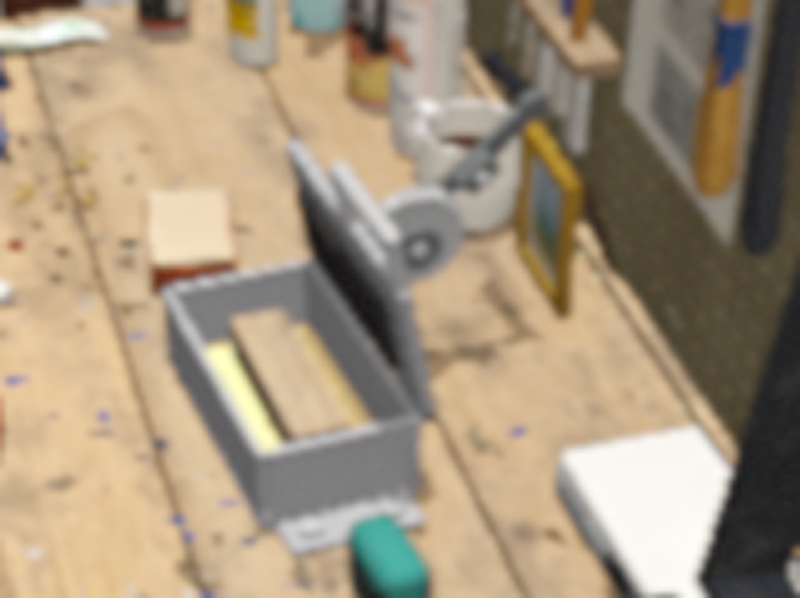

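```bash
cat >> h.py <<'E'
def Tp(p):
    T=np.eye(4);T[:3,:3]=Ro.from_euler('z',p[2]).as_matrix();T[:2,3]=p[:2];return T
def lidT(p,a):
    L=np.eye(4);L[:3,:3]=Ro.from_euler('y',a).as_matrix();L[:3,3]=[.055,0,.07];return Tp(p)@L
def ap(T,X): return np.atleast_2d(X)@T[:3,:3].T+T[:3,3]
E
python3 - <<'E'
from h import *
from scipy.optimize import least_squares
c=pickle.load(open('side.pkl','rb'))
def px(u,v): return (270+u/5,150+v/4.6)
B=[((-.055,-.1,.07),px(260,458)),((-.055,.1,.07),px(166,288)),((.055,-.1,.07),px(415,412)),((-.055,-.1,0),px(268,522))]
f=lambda p:(proj(c,ap(Tp(p),[b[0] for b in B]))-[b[1] for b in B]).ravel()
s=least_squares(f,[.57,-.05,0]);print(s.x,s.fun)
p=s.x
for a in (1.05,1.2,1.4):
    T=lidT(p,a)
    for n,X in dict(tipfar=(-.11,.1,0),tipnear=(-.11,-.1,0),tipfarO=(-.11,.1,.01),bar0=(-.152,-.085,.005),bar1=(-.152,-.015,.005),ring=(-.035,.04,.055)).items():
        q=proj(c,ap(T,[X]))[0];print(a,n,((q-[270,150])*[5,4.6]).round(),ap(T,[X])[0].round(3))
    R=np.array([-.035,0,.055])+.125*np.array([-np.cos(1),0,np.sin(1)])
    for y in(.06,.125):
        X=R+[0,y,0];q=proj(c,ap(T,[X]))[0];print(a,'grip',y,((q-[270,150])*[5,4.6]).round(),ap(T,[X])[0].round(3))
E
```

```text
[ 0.56441211 -0.06840858  0.11000092] [-0.04453967 -1.27230167 -0.83612388 -0.90032919  1.99584203  0.36231232
 -1.20193657  1.41578793]
1.05 tipfar [234. 162.] [0.554 0.031 0.165]
1.05 tipnear [344. 321.] [ 0.576 -0.168  0.165]
1.05 tipfarO [247. 154.] [0.562 0.032 0.17 ]
1.05 bar0 [309. 265.] [ 0.558 -0.155  0.204]
1.05 bar1 [268. 207.] [ 0.55  -0.085  0.204]
1.05 ring [386. 225.] [ 0.645 -0.019  0.128]
1.05 grip 0.06 [459.  64.] [0.7   0.007 0.239]
1.05 grip 0.125 [420.  21.] [0.693 0.072 0.239]
1.2 tipfar [255. 150.] [0.568 0.033 0.173]
1.2 tipnear [367. 307.] [ 0.59  -0.166  0.173]
1.2 tipfarO [268. 143.] [0.578 0.034 0.176]
1.2 bar0 [342. 247.] [ 0.578 -0.152  0.213]
1.2 bar1 [300. 189.] [ 0.571 -0.083  0.213]
1.2 ring [398. 228.] [ 0.653 -0.018  0.123]
1.2 grip 0.06 [492.  76.] [0.724 0.01  0.224]
1.2 grip 0.125 [453.  33.] [0.717 0.074 0.224]
1.4 tipfar [285. 137.] [0.59  0.035 0.178]
1.4 tipnear [400. 293.] [ 0.611 -0.164  0.178]
1.4 tipfarO [299. 132.] [0.599 0.036 0.18 ]
1.4 bar0 [388. 228.] [ 0.608 -0.149  0.221]
1.4 bar1 [345. 172.] [ 0.6   -0.08   0.221]
1.4 ring [411. 235.] [ 0.663 -0.017  0.114]
1.4 grip 0.06 [530.  98.] [0.752 0.013 0.198]
1.4 grip 0.125 [489.  56.] [0.745 0.077 0.198]
```

The side crop shows the press with its near rim corners at about (322,249) and (353,240) px. The lid is nearly upright and the bar runs from (338,186) to (349,205) px. The model fit gives press ≈ (0.564, -0.068), yaw 0.11 and lid ≈ 1.38. I'll lift, turn the fingers along press x, and move in to measure again.

```bash
python3 -m pendant '[[[0,0,-0.05,0,0,-9.5,1],[0,0,-0.05,0,0,-9.5,1],[0,0,-0.05,0,0,-9.5,1],[0,0,-0.05,0,0,-9.5,1],[0,0,0,0,0,-9.5,1]]]' && python3 -m pendant '[[[0,0,0,0,0,-9.5,1],[0,0,0,0,0,-9.5,1],[0,0,0,0,0,-9.5,1],[0.04,0.03,0,0,0,0,1],[0.04,0.03,0,0,0,0,1]]]' && python3 -m pendant '[[[0.04,0.03,0,0,0,0,1],[0.04,0.03,0,0,0,0,1],[0.04,0.03,0,0,0,0,1],[0.04,0.03,0,0,0,0,1],[0.04,0.03,0,0,0,0,1]]]' && python3 -m pendant '[[[0.04,0.025,0,0,0,0,1],[0.04,0.025,0,0,0,0,1],[0.04,0.02,0,0,0,0,1],[0,0,0,0,0,0,1],[0,0,0,0,0,0,1]]]'
python3 - <<'E'
from h import *
o=get_obs();w=wristcam(o,camera('wrist'));pickle.dump(w,open('w1.pkl','wb'));t=camera('top');pickle.dump(t,open('t1.pkl','wb'))
print(o['position'],Ro.from_quat(o['tool_rot']).as_matrix(),o['q'])
cv2.imwrite('pics/w1.png',w['img'][:,:,::-1]);cv2.imwrite('pics/t1.png',t['img'][:,:,::-1])
E
```

```text
time: 0.78
position: [0.2146, -0.5888, 0.439]
tool_rot: [0.83, 0.558, -0.002, 0.005]
ft_force: [-0.6, 0.1, 0.4]
grip_width: 0.087
grip_force: 0.0
time: 1.4
position: [0.2656, -0.5003, 0.4327]
tool_rot: [0.669, 0.743, 0.001, -0.001]
ft_force: [0.1, 0.7, -0.4]
grip_width: 0.0871
grip_force: 0.0
time: 2.02
position: [0.3941, -0.2849, 0.4333]
tool_rot: [0.669, 0.743, 0.0, -0.0]
ft_force: [1.3, 0.9, -0.5]
grip_width: 0.0866
grip_force: 0.0
time: 2.65
position: [0.4504, -0.16, 0.4334]
tool_rot: [0.669, 0.744, -0.0, -0.0]
ft_force: [0.4, 0.3, 0.7]
grip_width: 0.087
grip_force: 0.0
[ 0.45037888 -0.16004219  0.43337986] [[-1.05749597e-01  9.94392639e-01 -5.48883396e-04]
 [ 9.94392721e-01  1.05749367e-01 -4.32777177e-04]
 [-3.72306367e-04 -5.91571666e-04 -9.99999756e-01]] [-5.75386276e-01  1.33077651e-01  1.47639201e+00 -6.62261615e-04
  1.53234800e+00 -6.81308337e-01]
```

View pics/w1.png

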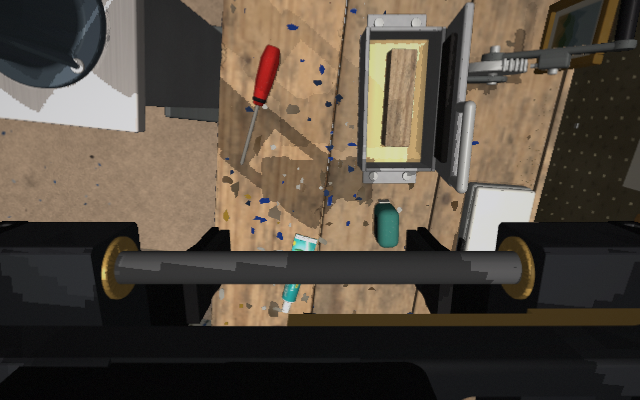

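The wrist view shows the box with its rim at about (362-440, 25-170) px. The lid is on edge at x≈470, and the bar runs about (468,103)-(463,188). The lever goes off to the right at y≈60. Next is an enlarged crop.

```bash
python3 - <<'E'
from h import *
w=pickle.load(open('w1.pkl','rb'));t=pickle.load(open('t1.pkl','rb'))
print(proj(t,[[.56,-.07,.07],[.6,-.115,.22]]))
a=cv2.resize(w['img'][0:200,345:515,::-1],None,fx=3,fy=3,interpolation=cv2.INTER_CUBIC)
b=cv2.resize(t['img'][135:255,240:335,::-1],None,fx=3,fy=5,interpolation=cv2.INTER_CUBIC)
print(a.shape,b.shape)
cv2.imwrite('pics/c1.png',np.hstack([a,b]))
E
```

```text
[[313.76917352 211.22024719]
 [327.22186708 174.65019218]]
(600, 510, 3) (600, 285, 3)
```

View pics/c1.png

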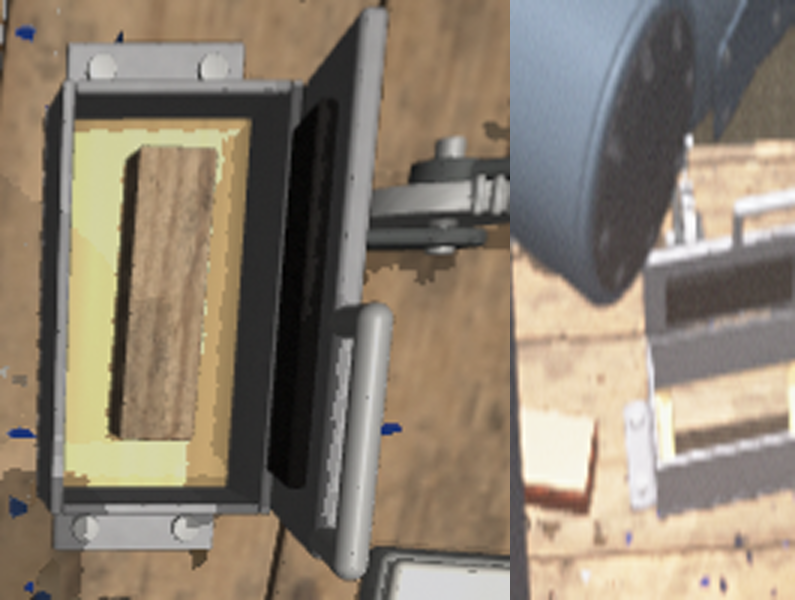

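The crop shows rim corners at (66,82), (302,80), (52,512) and (268,513). The bar ends are at (374,305) and (349,580) in crop pixels. The right half is the top view, with the bar's +y end near full-picture (316,175). I'll fit all views jointly.

```bash
python3 - <<'E'
from h import *
from scipy.optimize import least_squares
w=pickle.load(open('w1.pkl','rb'));t=pickle.load(open('t1.pkl','rb'));c=pickle.load(open('side.pkl','rb'))
px=lambda u,v:(270+u/5,150+v/4.6)
wx=lambda u,v:(345+u/3,v/3)
B=[(c,(-.055,-.1,.07),px(260,458)),(c,(-.055,.1,.07),px(166,288)),(c,(.055,-.1,.07),px(415,412)),(c,(-.055,-.1,0),px(268,522)),
(w,(-.055,.1,.07),wx(66,82)),(w,(.055,.1,.07),wx(300,80)),(w,(-.055,-.1,.07),wx(52,512)),(w,(.055,-.1,.07),wx(268,513))]
L=[(w,(-.152,-.05,.005),wx(362,442)),(c,(-.152,-.05,.005),px(367,211))]
f=lambda p:np.concatenate([proj(k,ap(Tp(p),[X]))[0]-u for k,X,u in B]+[proj(k,ap(lidT(p,p[3]),[X]))[0]-u for k,X,u in L])
s=least_squares(f,[.57,-.05,0,1.3],loss='soft_l1');print(s.x,f(s.x).reshape(-1,2).round(1))
p=s.x;T=lidT(p,p[3])
print('bar tri',tri([(k,u) for k,X,u in L]),'model',ap(T,[-.152,-.05,.005]))
print('rim z from 2 views',tri([(w,B[4][2]),(c,B[1][2])]),tri([(w,B[6][2]),(c,B[0][2])]))
for y in(-.085,-.015,-.003): print(proj(w,ap(T,[-.152,y,.005])),proj(t,ap(T,[-.152,y,.005])))
np.save('p.npy',p)
E
```

```text
[ 0.56251703 -0.0690341   0.11187062  1.39332031] [[-0.5 -1. ]
 [-1.4 -0.7]
 [ 1.5  0.6]
 [-1.7  1.7]
 [-1.3 -1.2]
 [ 1.8 -0.9]
 [-0.2  1.3]
 [ 1.4  0.5]
 [ 0.1  1.2]
 [-1.  -2.3]]
bar tri [ 0.60444655 -0.11434538  0.21122961] model [[ 0.60097858 -0.11502786  0.22049518]]
rim z from 2 views [0.50012771 0.02362244 0.06662253] [ 0.5203851  -0.17349876  0.06441923]
[[462.58642877 181.55231116]] [[337.67962227 173.08460533]]
[[469.10015652 113.91312056]] [[316.70020877 175.5720856 ]]
[[470.27246693 101.66683129]] [[313.08339298 176.00168641]]
```

```bash
python3 -m pendant '[[[0.004,0.031,0.02,0,0,0,1],[0.004,0.031,0.02,0,0,0,1],[0.004,0.031,0.02,0,0,0,1],[0.004,0.031,0.02,0,0,0,1],[0.003,0.031,0.02,0,0,0,1]]]' && python3 -m pendant '[[[0,0,0.04,0,0,0,1],[0,0,0.04,0,0,0,1],[0,0,0.03,0,0,0,1],[0,0,0.011,0,0,0,1],[0,0,0,0,0,0,1]]]'
python3 - <<'E'
from h import *
o=get_obs();w=wristcam(o,camera('wrist'));pickle.dump(w,open('w2.pkl','wb'))
p=np.load('p.npy');print(proj(w,ap(lidT(p,p[3]),[[-.152,-.085,.005],[-.152,-.015,.005]])),o['position'])
cv2.imwrite('pics/w2.png',w['img'][:,:,::-1])
E
```

```text
time: 3.38
position: [0.6035, -0.1261, 0.3326]
tool_rot: [0.67, 0.743, -0.0, -0.0]
ft_force: [1.0, -1.2, 0.2]
grip_width: 0.0867
grip_force: 0.0
time: 4.0
position: [0.6026, -0.1256, 0.2122]
tool_rot: [0.669, 0.743, -0.0, -0.0]
ft_force: [0.1, 0.1, 0.3]
grip_width: 0.0872
grip_force: 0.0
[[315.9548982  314.7764233 ]
 [314.382846   163.58455087]] [ 0.60255264 -0.12556991  0.21219118]
```

View pics/w2.png

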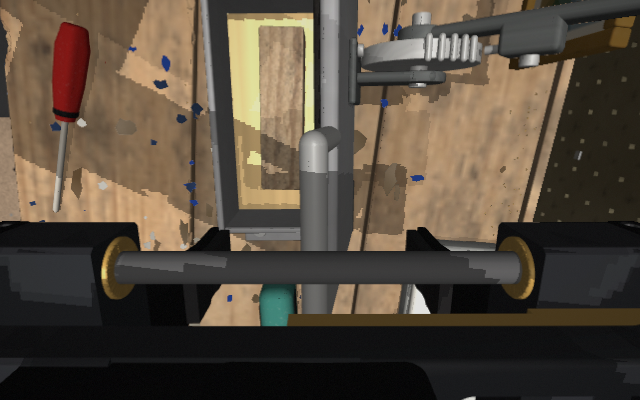

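The bar sits at column ≈314, centred between the fingers as the model predicted. I'll close on it.

```bash
python3 -m pendant '[[[0,0,0,0,0,0,0.3],[0,0,0,0,0,0,0],[0,0,0,0,0,0,0],[0,0,0,0,0,0,0],[0,0,0,0,0,0,0]]]' 20
python3 - <<'E'
from h import *
p=np.load('p.npy')
a=p[3];prev=None
for k in range(0,29):
    aa=a*(1-k/24); P=ap(lidT(p,aa),[-.152,-.06,.005])[0]
    R=Ro.from_quat([.669,.743,0,0]).as_matrix()
    if prev is not None: print(k,round(aa,2),(R.T@(P-prev)*1000).round(1),P.round(3))
    prev=P
E
```

```text
time: 4.68
position: [0.6027, -0.1246, 0.2126]
tool_rot: [0.669, 0.743, 0.0, 0.0]
ft_force: [-0.2, -0.1, -0.4]
grip_width: 0.0449
grip_force: 0.0
1 1.34 [-0.1 -8.7  1.5] [ 0.593 -0.126  0.219]
2 1.28 [-0.1 -8.6  2. ] [ 0.585 -0.127  0.217]
3 1.22 [-0.1 -8.5  2.5] [ 0.577 -0.128  0.214]
4 1.16 [-0.1 -8.3  3. ] [ 0.568 -0.129  0.211]
5 1.1 [-0.1 -8.1  3.5] [ 0.56  -0.13   0.208]
6 1.04 [-0.1 -7.9  3.9] [ 0.552 -0.131  0.204]
7 0.99 [-0.1 -7.7  4.4] [ 0.545 -0.131  0.2  ]
8 0.93 [-0.1 -7.4  4.8] [ 0.537 -0.132  0.195]
9 0.87 [-0.1 -7.1  5.3] [ 0.53  -0.133  0.189]
10 0.81 [-0.  -6.8  5.7] [ 0.524 -0.134  0.184]
11 0.75 [-0.  -6.4  6. ] [ 0.517 -0.134  0.178]
12 0.7 [-0.  -6.1  6.4] [ 0.511 -0.135  0.171]
13 0.64 [-0.  -5.7  6.7] [ 0.506 -0.136  0.165]
14 0.58 [-0.  -5.3  7.1] [ 0.5   -0.136  0.158]
15 0.52 [-0.  -4.9  7.4] [ 0.495 -0.137  0.15 ]
16 0.46 [-0.  -4.4  7.6] [ 0.491 -0.137  0.143]
17 0.41 [-0.  -4.   7.9] [ 0.487 -0.138  0.135]
18 0.35 [-0.  -3.5  8.1] [ 0.484 -0.138  0.127]
19 0.29 [-0.  -3.   8.3] [ 0.481 -0.139  0.118]
20 0.23 [-0.  -2.6  8.4] [ 0.478 -0.139  0.11 ]
21 0.17 [-0.  -2.1  8.6] [ 0.476 -0.139  0.101]
22 0.12 [-0.  -1.6  8.7] [ 0.474 -0.139  0.093]
23 0.06 [-0.  -1.1  8.8] [ 0.473 -0.139  0.084]
24 0.0 [-0.  -0.5  8.8] [ 0.473 -0.139  0.075]
25 -0.06 [-0.  -0.   8.8] [ 0.473 -0.139  0.066]
26 -0.12 [0.  0.5 8.8] [ 0.473 -0.139  0.057]
27 -0.17 [0.  1.  8.8] [ 0.474 -0.139  0.049]
28 -0.23 [0.  1.5 8.7] [ 0.476 -0.139  0.04 ]
```

Slow fingers; keep closing.

```bash
python3 -m pendant '[[[0,0,0,0,0,0,0],[0,0,0,0,0,0,0],[0,0,0,0,0,0,0],[0,0,0,0,0,0,0],[0,0,0,0,0,0,0]]]' 25
```

```text
time: 5.3
position: [0.6024, -0.1247, 0.2125]
tool_rot: [0.669, 0.743, -0.0, -0.0]
ft_force: [-0.8, -0.6, 0.5]
grip_width: 0.0117
grip_force: 25.0
```

```bash
python3 -m pendant '[[[0,-0.0087,0.0015,0,0,0,0],[0,-0.0086,0.002,0,0,0,0],[0,-0.0085,0.0025,0,0,0,0],[0,-0.0083,0.003,0,0,0,0],[0,-0.0081,0.0035,0,0,0,0]]]' 25
```

```text
time: 5.92
position: [0.5638, -0.1289, 0.2019]
tool_rot: [0.669, 0.743, 0.003, 0.004]
ft_force: [3.0, 2.3, 4.3]
grip_width: 0.0109
grip_force: 25.0
```

```bash
python3 -m pendant '[[[0,-0.0079,0.0039,0,0,0,0],[0,-0.0077,0.0044,0,0,0,0],[0,-0.0074,0.0048,0,0,0,0],[0,-0.0071,0.0053,0,0,0,0],[0,-0.0068,0.0057,0,0,0,0]]]' && python3 -m pendant '[[[0,-0.0064,0.006,0,0,0,0],[0,-0.0061,0.0064,0,0,0,0],[0,-0.0057,0.0067,0,0,0,0],[0,-0.0053,0.0071,0,0,0,0],[0,-0.0049,0.0074,0,0,0,0]]]'
```

```text
time: 6.55
position: [0.5238, -0.1332, 0.1754]
tool_rot: [0.669, 0.743, 0.0, 0.0]
ft_force: [5.5, 0.9, 0.4]
grip_width: 0.0109
grip_force: 25.1
time: 7.18
position: [0.4957, -0.1363, 0.1417]
tool_rot: [0.669, 0.743, 0.0, 0.0]
ft_force: [6.1, 1.7, 0.6]
grip_width: 0.0107
grip_force: 25.0
```

```bash
python3 -m pendant '[[[0,-0.0044,0.0076,0,0,0,0],[0,-0.004,0.0079,0,0,0,0],[0,-0.0035,0.0081,0,0,0,0],[0,-0.003,0.0083,0,0,0,0],[0,-0.0026,0.0084,0,0,0,0]]]'; python3 -m pendant '[[[0,-0.0021,0.0086,0,0,0,0],[0,-0.0016,0.0087,0,0,0,0],[0,-0.001,0.0088,0,0,0,0],[0,-0.0005,0.0088,0,0,0,0],[0,0,0,0,0,0,0]]]'
```

```text
time: 7.8
position: [0.4779, -0.1381, 0.1015]
tool_rot: [0.669, 0.744, -0.0, -0.0]
ft_force: [3.3, -1.2, 1.7]
grip_width: 0.0104
grip_force: 24.7
time: 8.43
position: [0.4717, -0.1387, 0.0657]
tool_rot: [0.669, 0.744, -0.001, -0.001]
ft_force: [-1.0, -6.1, -4.9]
grip_width: 0.01
grip_force: 25.1
```

```bash
python3 -m pendant '[[[0,0,0.002,0,0,0,0],[0,0,0.002,0,0,0,0],[0,0,0.001,0,0,0,0],[0,0,0,0,0,0,0],[0,0,0,0,0,0,0]]]'
python3 - <<'E'
from h import *
o=get_obs();print(o['ft_force'],o['moment'])
w=wristcam(o,camera('wrist'));t=camera('top');s=camera('side')
a=cv2.resize(s['img'][150:280,270:400,::-1],None,fx=3,fy=3);b=cv2.resize(t['img'][130:260,255:385,::-1],None,fx=3,fy=3)
cv2.imwrite('pics/s3.png',np.hstack([a,b]))
E
```

```text
time: 9.05
position: [0.4715, -0.1387, 0.0613]
tool_rot: [0.668, 0.744, -0.001, -0.001]
ft_force: [-2.5, -6.9, -0.7]
grip_width: 0.0102
grip_force: 24.8
[-2.46237339 -6.90708686 -0.6650423 ] [-0.99391824  0.18470714  0.12596054]
```

View pics/s3.png

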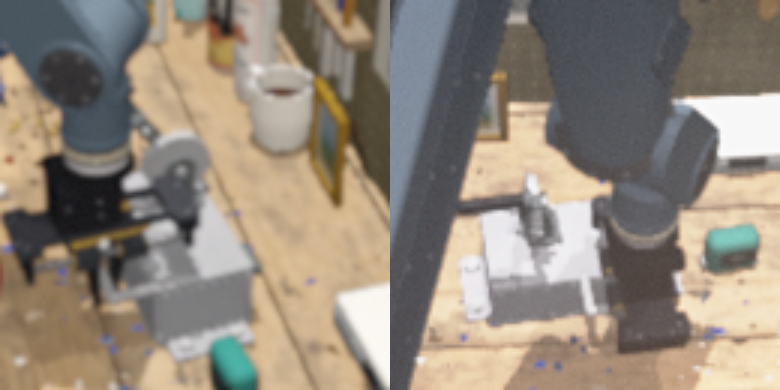

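```bash
python3 -m pendant '[[[0,0,0.002,0,0,0,0],[0,0,0.002,0,0,0,0],[0,0,0.002,0,0,0,0],[0,0,0.002,0,0,0,0],[0,0,0,0,0,0,0]]]'
python3 - <<'E'
from h import *
o=get_obs();print(o['ft_force'],o['moment'])
E
```

```text
time: 9.82
position: [0.4714, -0.1383, 0.0565]
tool_rot: [0.668, 0.744, -0.001, -0.001]
ft_force: [-7.2, -3.6, 29.2]
grip_width: 0.0096
grip_force: 24.6
[-7.24840608 -3.60208194 29.17250682] [-0.50403624  1.08104974  0.03984356]
```

Firm stop at 29 N, so the lid is down. I'll open only part way, since the finger gap to the lid's edge is limited, then go up and look.

```bash
python3 -m pendant '[[[0,0,-0.002,0,0,0,0.3],[0,0,0,0,0,0,0.3],[0,0,0,0,0,0,0.3],[0,0,0,0,0,0,0.3],[0,0,0,0,0,0,0.3]]]'; python3 -m pendant '[[[0,0,-0.01,0,0,0,0.3],[0,0,-0.02,0,0,0,0.3],[0,-0.01,-0.03,0,0,0,0.3],[0,-0.02,-0.04,0,0,0,0.3],[0,-0.02,-0.04,0,0,0,0.3]]]';  python3 -m pendant '[[[0,-0.02,-0.06,0,0,0,0.5],[0,0,-0.06,0,0,0,1],[0,0,-0.06,0,0,0,1],[0,0,0,0,0,0,1],[0,0,0,0,0,0,1]]]'
python3 - <<'E'
from h import *
o=get_obs();print(o['ft_force'],o['moment'],o['q'])
w=wristcam(o,camera('wrist'));pickle.dump(w,open('w3.pkl','wb'))
p=np.load('p.npy')
X=[[-.11,-.1,.01],[-.11,.1,.01],[0,-.1,.01],[-.152,-.085,.005],[-.152,-.015,.005],[-.035,.04,.055],[-.1025,.06,.16],[-.1025,.125,.16]]
print(proj(w,ap(lidT(p,0),X)).round(1));print(proj(w,ap(lidT(p,0.08),X)).round(1))
im=cv2.resize(w['img'],None,fx=1.25,fy=1.25,interpolation=cv2.INTER_CUBIC)
cv2.imwrite('pics/w3.png',im[:,:,::-1])
E
```

```text
time: 10.45
position: [0.473, -0.1382, 0.0558]
tool_rot: [0.669, 0.743, -0.0, -0.0]
ft_force: [0.1, 0.7, -0.3]
grip_width: 0.0261
grip_force: 0.0
time: 11.08
position: [0.4228, -0.1435, 0.1977]
tool_rot: [0.669, 0.743, 0.0, 0.0]
ft_force: [0.4, -1.2, 0.7]
grip_width: 0.026
grip_force: 0.0
time: 11.7
position: [0.4031, -0.1452, 0.3754]
tool_rot: [0.669, 0.743, -0.0, -0.0]
ft_force: [-0.5, 0.1, -0.5]
grip_width: 0.0682
grip_force: 0.0
[-0.48704019  0.08314422 -0.4500774 ] [ 0.00378841 -0.07682499  0.01953651] [-6.07767919e-01  9.00165282e-02  1.68174448e+00 -3.00729058e-05
  1.37012795e+00 -7.13241299e-01]
[[402.4 195.6]
 [411.2  30.9]
 [485.7 195.1]
 [370.3 183.9]
 [372.  130. ]
 [487.   80.8]
 [467.1  43.4]
 [475.4 -50.3]]
[[404.9 197.2]
 [414.1  29.2]
 [486.3 195.1]
 [372.4 185.8]
 [374.2 130.5]
 [492.3  80.5]
 [488.3  41.4]
 [498.1 -55.1]]
```

View pics/w3.png

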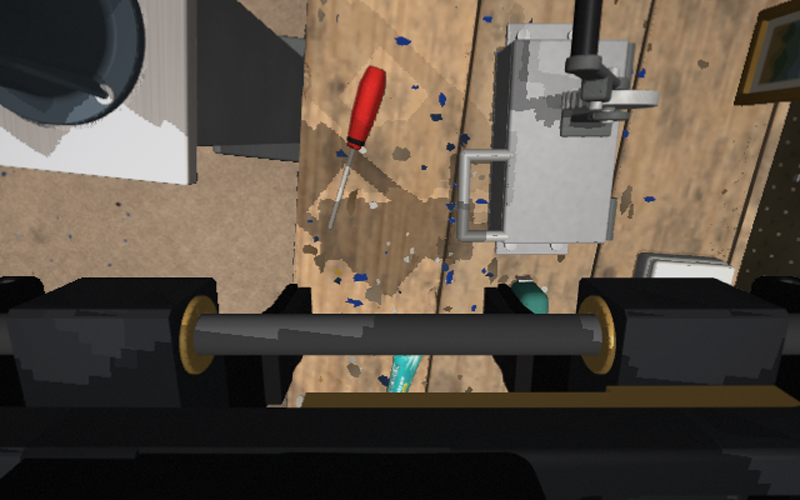

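The lid lies shut: bar at (372,156) px against (371,157) predicted, and the black grip's inner end at (469,44) against (467,43) for lever 0 and lid 0. The bystanders haven't moved. Now I'll plan the grasp of the lever grip.

```bash
python3 - <<'E'
from h import *
p=np.load('p.npy');o=get_obs();R=Ro.from_quat(o['tool_rot']).as_matrix();pos=o['position']
def G(th,y=.092): 
    e=1-th;return ap(Tp(p),[.02-.125*np.cos(e),y,.125+.125*np.sin(e)])[0]
for th in(0,.65): print(th,G(th),'grip; TCP delta in tool mm (grasp at grip):',(R.T@(G(th,.095)+[0,0,-.008]-pos)*1000).round(1))
print(p)
# predicted grip in side and top
for n in('side','top'):
    c=pickle.load(open(n+'.pkl','rb'));print(n,proj(c,[G(0,.06),G(0,.125)]).round(1))
E
```

```text
0 [0.50500576 0.01708382 0.23018387] grip; TCP delta in tool mm (grasp at grip): [153.2 119.  152.3]
0.65 [0.45543378 0.01151492 0.16786223] grip; TCP delta in tool mm (grasp at grip): [152.7  69.2 214.7]
[ 0.56251703 -0.0690341   0.11187062  1.39332031]
side [[305.5 177.8]
 [299.4 167.8]]
top [[297.3 196. ]
 [276.6 198.6]]
```

```bash
python3 -m pendant '[[[0.038,0.03,0,0,0,0,1],[0.038,0.03,0,0,0,0,1],[0.038,0.03,0.02,0,0,0,1],[0.038,0.029,0.05,0,0,0,1],[0,0,0,0,0,0,1]]]'
python3 - <<'E'
from h import *
o=get_obs();print(o['q'],o['position'])
w=wristcam(o,camera('wrist'));pickle.dump(w,open('w4.pkl','wb'))
p=np.load('p.npy')
print(proj(w,ap(Tp(p),[[-.0475,y,.23] for y in(.06,.092,.125)])).round(1))
cv2.imwrite('pics/w4.png',w['img'][:,:,::-1])
E
```

```text
time: 12.38
position: [0.5011, 0.0169, 0.3047]
tool_rot: [0.667, 0.745, -0.003, -0.006]
ft_force: [-0.4, -0.5, 0.2]
grip_width: 0.087
grip_force: 0.0
[-1.89819116e-01  2.80580980e-01  1.63595195e+00  4.57676242e-04
  1.23797964e+00 -2.99562147e-01] [0.50106201 0.01688973 0.30467732]
[[323.9 257.8]
 [324.  213.7]
 [324.1 165.1]]
```

View pics/w4.png

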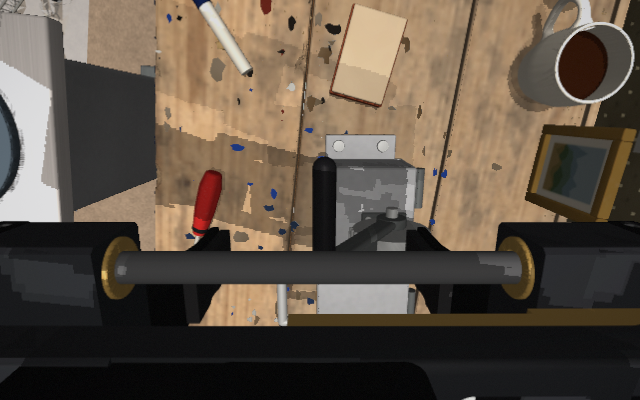

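The grip is at column 324 as predicted and its far end is at row 157. Its 23 px width puts it ~0.24 m from the camera, which agrees with z ≈ 0.22-0.23. Descend and close.

```bash
python3 -m pendant '[[[0,0,0.03,0,0,0,1],[0,0,0.03,0,0,0,1],[0,0,0.024,0,0,0,1],[0,0,0,0,0,0,0],[0,0,0,0,0,0,0]]]' 45; python3 -m pendant '[[[0,0,0,0,0,0,0],[0,0,0,0,0,0,0],[0,0,0,0,0,0,0],[0,0,0,0,0,0,0],[0,0,0,0,0,0,0]]]' 45; python3 -m pendant '[[[0,0,0,0,0,0,0],[0,0,0,0,0,0,0],[0,0,0,0,0,0,0],[0,0,0,0,0,0,0],[0,0,0,0,0,0,0]]]' 45
python3 - <<'E'
from h import *
p=np.load('p.npy')
# rows for lever pull, 0.03 rad per row, tool rotating with the lever about tool -x; TCP is grip + 8mm along tool z
def pose(th,rot):
    e=1-th;P=np.array([.02-.125*np.cos(e),.095,.125+.125*np.sin(e)])
    z=np.array([np.sin(rot),0,-np.cos(rot)]);y=np.array([np.cos(rot),0,np.sin(rot)])
    return P+.01*z,y,z
for th in (0,.1,.2,.3,.4,.5,.6,.65):
    a,y,z=pose(th,th);b,_,_=pose(th+.03,th+.03);d=(b-a)*1000
    print(th,'y,z mm per .03rad',(d@y).round(2),(d@z).round(2),ap(Tp(p),a).round(4))
E
```

```text
time: 13.05
position: [0.5044, 0.0132, 0.2274]
tool_rot: [0.669, 0.743, 0.0, 0.001]
ft_force: [-0.3, 0.7, 0.5]
grip_width: 0.0741
grip_force: 0.0
time: 13.68
position: [0.5038, 0.0141, 0.2263]
tool_rot: [0.669, 0.743, -0.0, -0.0]
ft_force: [0.5, -0.7, -0.1]
grip_width: 0.0249
grip_force: 0.0
time: 14.3
position: [0.5045, 0.0141, 0.2263]
tool_rot: [0.669, 0.743, 0.001, 0.001]
ft_force: [4.7, 0.6, -3.9]
grip_width: 0.0146
grip_force: 45.0
0 y,z mm per .03rad -2.82 2.07 [[0.5047 0.0201 0.2202]]
0.1 y,z mm per .03rad -2.82 2.07 [[0.4956 0.019  0.213 ]]
0.2 y,z mm per .03rad -2.82 2.07 [[0.4872 0.0181 0.2049]]
0.3 y,z mm per .03rad -2.82 2.07 [[0.4797 0.0173 0.196 ]]
0.4 y,z mm per .03rad -2.82 2.07 [[0.4731 0.0165 0.1864]]
0.5 y,z mm per .03rad -2.82 2.07 [[0.4675 0.0159 0.1762]]
0.6 y,z mm per .03rad -2.82 2.07 [[0.463  0.0154 0.1654]]
0.65 y,z mm per .03rad -2.82 2.07 [[0.4611 0.0152 0.1599]]
```

```bash
cat > st.py <<'E'
from h import *
import sys
p=np.load('p.npy');o=get_obs();R=Ro.from_quat(o['tool_rot']).as_matrix()
# lever angle from the grip place (4 mm behind TCP), tangential and radial force on the tool
P=np.linalg.inv(Tp(p))@np.r_[o['position']-.004*R[:,2],1];v=P[[0,2]]-[.02,.125]
e=np.arctan2(v[1],-v[0]);f=Ro.from_euler('z',-p[2]).apply(o['ft_force'])
t=np.array([np.sin(e),np.cos(e)]);n=np.array([-np.cos(e),np.sin(e)])
print('t %.2f lever %.3f r %.1f y %.1f Ft %.1f Fr %.1f Fy %.1f w %.4f M %s'%(o['time'],1-e,1e3*np.hypot(*v),1e3*P[1],f[[0,2]]@t,f[[0,2]]@n,f[1],o['grip_width'],o['moment'].round(2)))
E
python3 st.py
python3 -m pendant '[[[0,-0.001,0.0007,-0.57,0,0,0],[0,-0.001,0.0007,-0.57,0,0,0],[0,-0.001,0.0007,-0.57,0,0,0],[0,0,0,0,0,0,0],[0,0,0,0,0,0,0]]]' 55 >/dev/null; python3 st.py
python3 -m pendant '[[[0,-0.001,0.0007,-0.57,0,0,0],[0,-0.001,0.0007,-0.57,0,0,0],[0,-0.001,0.0007,-0.57,0,0,0],[0,0,0,0,0,0,0],[0,0,0,0,0,0,0]]]' >/dev/null; python3 st.py
python3 -m pendant '[[[0,-0.001,0.0007,-0.57,0,0,0],[0,-0.001,0.0007,-0.57,0,0,0],[0,-0.001,0.0007,-0.57,0,0,0],[0,0,0,0,0,0,0],[0,0,0,0,0,0,0]]]' >/dev/null; python3 st.py
```

```text
t 14.30 lever 0.005 r 125.5 y 89.1 Ft 1.8 Fr -5.9 Fy 0.1 w 0.0146 M [ 0.26 -0.83  0.  ]
t 14.93 lever 0.021 r 125.5 y 89.0 Ft 5.9 Fr -4.2 Fy 1.7 w 0.0143 M [ 0.42 -0.86  0.09]
t 15.55 lever 0.050 r 125.5 y 89.1 Ft 5.2 Fr -3.2 Fy 1.9 w 0.0143 M [ 0.51 -0.88  0.04]
t 16.18 lever 0.080 r 125.5 y 89.1 Ft 5.6 Fr -2.3 Fy 2.7 w 0.0145 M [ 0.5  -0.8   0.05]
```

```bash

python3 -m pendant '[[[0,-0.001,0.0007,-0.57,0,0,0],[0,-0.001,0.0007,-0.57,0,0,0],[0,-0.001,0.0007,-0.57,0,0,0],[0,0,0,0,0,0,0],[0,0,0,0,0,0,0]]]' >/dev/null; python3 st.py
python3 -m pendant '[[[0,-0.001,0.0007,-0.57,0,0,0],[0,-0.001,0.0007,-0.57,0,0,0],[0,-0.001,0.0007,-0.57,0,0,0],[0,0,0,0,0,0,0],[0,0,0,0,0,0,0]]]' >/dev/null; python3 st.py
python3 -m pendant '[[[0,-0.001,0.0007,-0.57,0,0,0],[0,-0.001,0.0007,-0.57,0,0,0],[0,-0.001,0.0007,-0.57,0,0,0],[0,0,0,0,0,0,0],[0,0,0,0,0,0,0]]]' >/dev/null; python3 st.py
python3 -m pendant '[[[0,-0.001,0.0007,-0.57,0,0,0],[0,-0.001,0.0007,-0.57,0,0,0],[0,-0.001,0.0007,-0.57,0,0,0],[0,0,0,0,0,0,0],[0,0,0,0,0,0,0]]]' >/dev/null; python3 st.py
python3 -m pendant '[[[0,-0.001,0.0007,-0.57,0,0,0],[0,-0.001,0.0007,-0.57,0,0,0],[0,-0.001,0.0007,-0.57,0,0,0],[0,0,0,0,0,0,0],[0,0,0,0,0,0,0]]]' >/dev/null; python3 st.py
python3 -m pendant '[[[0,-0.001,0.0007,-0.57,0,0,0],[0,-0.001,0.0007,-0.57,0,0,0],[0,-0.001,0.0007,-0.57,0,0,0],[0,0,0,0,0,0,0],[0,0,0,0,0,0,0]]]' >/dev/null; python3 st.py
```

```text
t 16.80 lever 0.109 r 125.6 y 89.1 Ft 6.5 Fr -3.1 Fy 2.6 w 0.0144 M [ 0.53 -0.72  0.08]
t 17.43 lever 0.139 r 125.6 y 89.1 Ft 6.4 Fr -1.7 Fy 3.1 w 0.0141 M [ 0.55 -0.68  0.1 ]
t 18.05 lever 0.169 r 125.6 y 89.1 Ft 6.3 Fr -0.9 Fy 3.1 w 0.0146 M [ 0.57 -0.67  0.11]
t 18.68 lever 0.195 r 125.6 y 89.1 Ft 8.3 Fr 0.8 Fy 3.2 w 0.0148 M [ 0.64 -0.68  0.1 ]
t 19.30 lever 0.223 r 125.6 y 89.1 Ft 10.4 Fr 2.4 Fy 4.6 w 0.0143 M [ 0.76 -0.66  0.15]
t 19.93 lever 0.267 r 125.7 y 89.2 Ft 4.1 Fr -1.5 Fy 1.6 w 0.0150 M [ 0.41 -0.53  0.12]
```

The first click came at lever ≈0.24: rise to 10.4 N, then a drop to 4.1 N. I expect the others near 0.42 and 0.60, with the fourth near 0.78.

```bash

python3 -m pendant '[[[0,-0.001,0.0007,-0.57,0,0,0],[0,-0.001,0.0007,-0.57,0,0,0],[0,-0.001,0.0007,-0.57,0,0,0],[0,0,0,0,0,0,0],[0,0,0,0,0,0,0]]]' >/dev/null; python3 st.py
python3 -m pendant '[[[0,-0.001,0.0007,-0.57,0,0,0],[0,-0.001,0.0007,-0.57,0,0,0],[0,-0.001,0.0007,-0.57,0,0,0],[0,0,0,0,0,0,0],[0,0,0,0,0,0,0]]]' >/dev/null; python3 st.py
python3 -m pendant '[[[0,-0.001,0.0007,-0.57,0,0,0],[0,-0.001,0.0007,-0.57,0,0,0],[0,-0.001,0.0007,-0.57,0,0,0],[0,0,0,0,0,0,0],[0,0,0,0,0,0,0]]]' >/dev/null; python3 st.py
python3 -m pendant '[[[0,-0.001,0.0007,-0.57,0,0,0],[0,-0.001,0.0007,-0.57,0,0,0],[0,-0.001,0.0007,-0.57,0,0,0],[0,0,0,0,0,0,0],[0,0,0,0,0,0,0]]]' >/dev/null; python3 st.py
python3 -m pendant '[[[0,-0.001,0.0007,-0.57,0,0,0],[0,-0.001,0.0007,-0.57,0,0,0],[0,-0.001,0.0007,-0.57,0,0,0],[0,0,0,0,0,0,0],[0,0,0,0,0,0,0]]]' >/dev/null; python3 st.py
python3 -m pendant '[[[0,-0.001,0.0007,-0.57,0,0,0],[0,-0.001,0.0007,-0.57,0,0,0],[0,-0.001,0.0007,-0.57,0,0,0],[0,0,0,0,0,0,0],[0,0,0,0,0,0,0]]]' >/dev/null; python3 st.py; python3 -c "from h import *;print(get_obs()['q'])"
```

```text
t 20.55 lever 0.299 r 125.6 y 89.1 Ft 6.6 Fr 0.9 Fy 2.8 w 0.0145 M [ 0.49 -0.62  0.15]
t 21.18 lever 0.328 r 125.6 y 89.1 Ft 7.8 Fr 2.4 Fy 3.6 w 0.0141 M [ 0.61 -0.69  0.17]
t 21.80 lever 0.356 r 125.6 y 89.1 Ft 9.4 Fr 2.4 Fy 3.5 w 0.0148 M [ 0.62 -0.62  0.25]
t 22.43 lever 0.384 r 125.6 y 89.2 Ft 11.7 Fr 4.9 Fy 4.6 w 0.0143 M [ 0.63 -0.74  0.29]
t 23.05 lever 0.416 r 125.7 y 89.2 Ft 10.2 Fr 5.1 Fy 3.8 w 0.0147 M [ 0.55 -0.71  0.21]
t 23.68 lever 0.453 r 125.7 y 89.2 Ft 6.7 Fr 1.4 Fy 0.7 w 0.0146 M [ 0.19 -0.6   0.06]
[-0.3419788   0.30939187  2.19137709  0.69552527  0.29723091 -1.08218523]
```

The second click came at ≈0.42-0.44. Joint 5 is close to zero, so from here I'll ease the tilt back slightly while following the arc.

```bash

python3 -m pendant '[[[0,-0.00102,0.00072,0.17,0,0,0],[0,-0.00102,0.00072,0.17,0,0,0],[0,-0.00102,0.00072,0.17,0,0,0],[0,0,0,0,0,0,0],[0,0,0,0,0,0,0]]]' >/dev/null; python3 st.py; python3 -c "from h import *;print(get_obs()['q'])"
python3 -m pendant '[[[0,-0.001,0.00074,0.17,0,0,0],[0,-0.001,0.00074,0.17,0,0,0],[0,-0.001,0.00074,0.17,0,0,0],[0,0,0,0,0,0,0],[0,0,0,0,0,0,0]]]' >/dev/null; python3 st.py; python3 -c "from h import *;print(get_obs()['q'])"
```

```text
t 24.30 lever 0.476 r 125.7 y 89.3 Ft 11.7 Fr 6.7 Fy 2.2 w 0.0148 M [ 0.42 -0.97  0.2 ]
[-0.34105518  0.31412596  2.19233464  0.68412607  0.2956386  -1.07146835]
t 24.93 lever 0.502 r 125.5 y 89.3 Ft 12.8 Fr 7.0 Fy 3.7 w 0.0150 M [ 0.61 -1.17  0.31]
[-0.33996094  0.31982791  2.19303521  0.67231603  0.29404007 -1.06073113]
```

```bash

python3 -m pendant '[[[0,-0.00098,0.00077,0.17,0,0,0],[0,-0.00098,0.00077,0.17,0,0,0],[0,-0.00098,0.00077,0.17,0,0,0],[0,0,0,0,0,0,0],[0,0,0,0,0,0,0]]]' >/dev/null; python3 st.py
python3 -m pendant '[[[0,-0.00096,0.00079,0.17,0,0,0],[0,-0.00096,0.00079,0.17,0,0,0],[0,-0.00096,0.00079,0.17,0,0,0],[0,0,0,0,0,0,0],[0,0,0,0,0,0,0]]]' >/dev/null; python3 st.py
python3 -m pendant '[[[0,-0.00094,0.00081,0.17,0,0,0],[0,-0.00094,0.00081,0.17,0,0,0],[0,-0.00094,0.00081,0.17,0,0,0],[0,0,0,0,0,0,0],[0,0,0,0,0,0,0]]]' >/dev/null; python3 st.py
python3 -m pendant '[[[0,-0.00092,0.00083,0.17,0,0,0],[0,-0.00092,0.00083,0.17,0,0,0],[0,-0.00092,0.00083,0.17,0,0,0],[0,0,0,0,0,0,0],[0,0,0,0,0,0,0]]]' >/dev/null; python3 st.py; python3 -c "from h import *;print(get_obs()['q'])"
```

```text
t 25.55 lever 0.530 r 125.3 y 89.3 Ft 14.4 Fr 7.0 Fy 3.7 w 0.0141 M [ 0.72 -1.3   0.35]
t 26.18 lever 0.556 r 125.1 y 89.2 Ft 16.1 Fr 6.9 Fy 4.8 w 0.0146 M [ 0.79 -1.42  0.44]
t 26.80 lever 0.584 r 125.1 y 89.2 Ft 17.2 Fr 5.7 Fy 5.8 w 0.0145 M [ 0.96 -1.64  0.41]
t 27.43 lever 0.613 r 124.9 y 89.2 Ft 17.0 Fr 5.4 Fy 6.0 w 0.0147 M [ 1.   -1.7   0.45]
[-0.3353732   0.34598695  2.19514112  0.62436076  0.2865802  -1.01543916]
```

```bash

python3 -m pendant '[[[0,-0.0009,0.00085,0.17,0,0,0],[0,0,0,0,0,0,0],[0,-0.0009,0.00085,0.17,0,0,0],[0,0,0,0,0,0,0],[0,0,0,0,0,0,0]]]' >/dev/null; python3 st.py
```

```text
t 28.05 lever 0.636 r 124.9 y 89.2 Ft 11.3 Fr -0.8 Fy 6.1 w 0.0147 M [ 0.96 -1.72  0.45]
```

The third click came at ≈0.62: drop from 17 to 11.3 N. I'll move a bit further, to the middle of the window before tooth 4 (≈0.79).

```bash

python3 -m pendant '[[[0,-0.0009,0.00087,0.1,0,0,0],[0,-0.0009,0.00087,0.1,0,0,0],[0,0,0,0,0,0,0],[0,0,0,0,0,0,0],[0,0,0,0,0,0,0]]]' >/dev/null; python3 st.py
python3 -m pendant '[[[0,-0.0009,0.00088,0.1,0,0,0],[0,-0.0009,0.00088,0.1,0,0,0],[0,0,0,0,0,0,0],[0,0,0,0,0,0,0],[0,0,0,0,0,0,0]]]' >/dev/null; python3 st.py;python3 -m pendant '[[[0,0,0,0,0,0,0],[0,0,0,0,0,0,0],[0,0,0,0,0,0,0],[0,0,0,0,0,0,0],[0,0,0,0,0,0,0]]]' ; python3 st.py
python3 - <<'E'
from h import *
s=camera('side');t=camera('top')
a=cv2.resize(s['img'][150:280,270:400,::-1],None,fx=3,fy=3);b=cv2.resize(t['img'][130:260,255:385,::-1],None,fx=3,fy=3)
cv2.imwrite('pics/s5.png',np.hstack([a,b]))
E
```

```text
t 28.68 lever 0.655 r 124.8 y 89.1 Ft 13.0 Fr -1.2 Fy 6.8 w 0.0144 M [ 1.03 -1.73  0.42]
t 29.30 lever 0.672 r 124.8 y 89.1 Ft 14.2 Fr -1.3 Fy 6.0 w 0.0144 M [ 1.2  -2.04  0.49]
time: 29.92
position: [0.4566, 0.0088, 0.1615]
tool_rot: [0.656, 0.73, 0.143, 0.129]
ft_force: [4.4, 7.3, 12.8]
grip_width: 0.0144
grip_force: 55.0
t 29.93 lever 0.672 r 124.8 y 89.1 Ft 13.8 Fr -0.8 Fy 6.8 w 0.0144 M [ 1.2  -1.96  0.54]
```

View pics/s5.png

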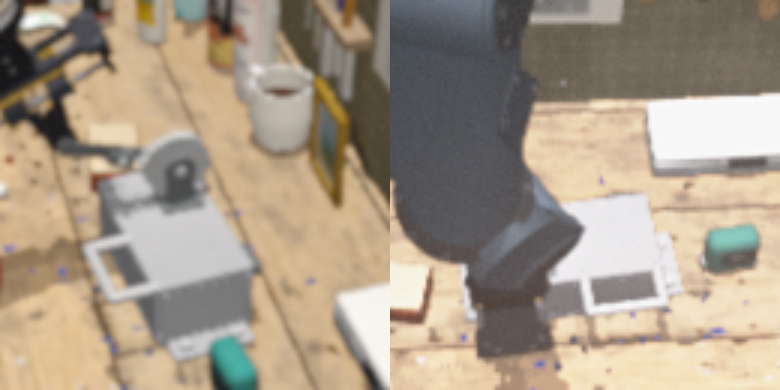

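The final views show the lid flat and shut, the lever held low with the grip in the fingers, and the tape measure and sanding block where they were. The force is steady between teeth 3 and 4, so I'm handing in.

```bash
python3 -c "from rig import hand_in;print(hand_in())"
```

```text
the job is handed in; nothing more can be done
None
```

The job is handed in: the lid is shut, and the gripper still holds the lever grip at lever ≈0.67 rad, after three felt clicks (≈0.24, 0.43 and 0.62) and short of the fourth, expected near 0.79.

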